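# Refit the knob on the bench grinder's control box and hold it pressed in

## Robot

A 7-joint arm with a two-finger parallel gripper is mounted at the origin on a cart in front of the work surface, level with it; the furniture and walls round the work are solid. World frame = base frame: x ahead of the robot, y to its left, z up, the work surface at z = 0. Lengths are in m, angles in degrees, forces in N, time in s.
With the tool pointing down it reaches from about 0.4 to 0.875 m from the base axis. Payload 19.3 kg.
Tool frame: the origin (TCP) lies midway between the tips of the shut fingers; the grasp point (between the pads) lies 19 mm behind it; z points along the fingers, y is the line along which they close (so a half turn about z gives the same grasp; the last joint's range is limited). The gripper opens to 85 mm and grips with 20 to 120 N. Pads are 22 mm wide; open, the fingers measure 114 mm over their backs; the gripper's body (76 mm by 85 mm) begins 54 mm behind the grasp point. The pads swing forward as they close: fully open they stand 13 mm farther back than shut.
Start: joints at [65.993, 29.874, -2.08, 91.645, 1.215, 58.505, -6.463], TCP at [0.214, -0.587, 0.231] pointing down, gripper open.
Joint ranges: [-166.77, 166.77], [-17.47, 122.26], [-85.68, 81.53], [9.62, 139.38], [-72.42, 252.41], [9.2, 110.78], [-144.41, 144.41]. Speed limits (degrees/s): [108.29, 108.29, 136.94, 136.94, 172.46, 172.46, 172.46].

## Interface

Orientations are given as [roll, pitch, yaw] about the fixed x, y, z axes, in that order (R = Rz(yaw) Ry(pitch) Rx(roll)).
In Python, from bench import * gives the robot as it stands. Calls block until the motion is done:
- move_ptp(position, orientation): joint-space move of the TCP to a pose.
- movel(position, velocity=0.15, ori=None, contact_N=None): straight line of the TCP; ori=None keeps the orientation; velocity is the mean speed in m/s. With contact_N (N) it stops when the force on the tool has changed by that much, and returns True; else False.
- move_j(angles): joint-space move.
- open_jaws() and close(strength=None): open the fingers fully, or close them until they stop; strength is the grip in N (None keeps the last).
- dwell(seconds).
- inverse_kinematics(position, orientation): joint angles nearest the present ones, or None.
- get_state(): the state.
- capture(name): name is "side" or "top"; returns (picture, depth): 480x640x3 uint8, blue, green, red; 480x640 float32, m along the optical axis (not along the pixel's ray), 0 where there is no reading.
- camera_model(name): a dict with "vfov" (degrees; the focal length in pixels is half the picture's height over the tangent of half this angle, whatever the lens; pixels are square), "cx", "cy" (the principal point, pixels), "dist_coeffs" ([k1, k2, p1, p2, k3] as OpenCV has them; the pictures are not rectified), "R" (3x3) and "t" (3): a world point X has camera coordinates R X + t. Camera axes: x right, y down, z forward; pixel columns grow to the right and rows downward; lengths in m; the calibration is good to about 2 mm. A picture is of the moment at which its call begins. camera_model takes no time and is no camera call.
A pose or a line that the arm cannot do raises MotionError and nothing moves.
- sign_off(): hands the job in; it is judged then, once.
The state is a dict: "clock": time; "qpos": joint angles; "dq": joint speeds; "joint_torque": joint torques, N m; "eef_pos": TCP position; "tcp_rot": TCP orientation; "force": force on the tool from outside, world axes, zero at the start; "moment": the same for the moment, N m; "width": opening from 0.0 (shut) to 1.0 (fully open); "gripper_force": force on a finger pad.
Only numpy, scipy, OpenCV 4.12 (cv2) and the standard library are available. Lean on these libraries where they do the work, as an engineer would, in place of code of your own. Each camera call takes 0.05 s, during which the arm holds its last target. There are 200 camera calls.

## Task

The knob has come off the grinder's blue and grey control box. Pick it up, turn it so that its white line points the same way as the red line on the dial (the flat in its bore then matches the flat of the D-shaped shaft), push it fully home onto the shaft, then keep pressing so that the sprung shaft goes in to about the end of its short travel, and keep it pressed in for at least two seconds. Finish while still pressing the knob in: do not let go or ease off; leave the other things on the bench where they are.

Things in the scene. Friction and masses are not known exactly. Their poses are not given: they have to be found in the camera images.
- knob: Loose black knob, 80 g, bore down. Round hub 48 mm across, 22 mm high; on it a grip bar 46 (x) x 16 (y) x 22 mm high: 44 mm in all. Origin: centre of the underside, z up. A white line on top of the bar, from the middle to one end and down it, marks +x. The bore, open below, is a D 16 mm in diameter, flat 5 mm from the axis on the +x side, 18 mm deep, mouth chamfer 1.5 mm.
- bore_end (a point): The closed upper end of the knob's bore, on its axis, 18 mm above the knob's underside; axes as the knob's. The knob goes onto the shaft only with its +x within about 10 degrees of the shaft's +x (not half a turn round); the clearance is 1 mm all round.
- control_box: The control box, fixed, 116 (x) x 96 (y) x 45 mm high, grey with a blue top, cable gland on its +x side, switch and green lamp near the +x edge of the top. Origin: centre of the underside; the shaft rises from the middle of the top. Round it on the top lies a white dial disc, 66 mm across, 1.5 mm thick, with one red line.
- spindle (a joint): Angle (rad) of the shaft and its white dial disc relative to the box, about z, anticlockwise from above, -0.5 to 0.5 at the start; at 0 the red line points along the box's +x. It is very stiff (about 4 N m): treat it as fixed.
- shaft_tip (a point): Centre of the top end of the upright steel shaft, 71 mm above the bench when not pressed; z up, +x towards the flat, as the red line points. A D 14 mm in diameter, flat 4 mm from the axis, tip chamfer 1.5 mm, standing 26 mm out of the box top. Sprung: goes down 5 mm to a hard stop. With the knob fully on, its underside is 8 mm above the box top, 3 mm when pressed right in.
- plunger (a joint): How far the shaft is pressed in (m): 0 at rest, 0.005 at the hard stop. The spring needs about 5 N to start and 11 N at the stop.
- turned_pot: Bystander: small dark brown turned wooden pot, 48 mm across, 49 mm high, loose. Origin at the centre of the underside.
- screwdriver: Bystander: screwdriver with a red handle, 206 mm long, up to 25 mm high, lying loose between the knob and the box. Origin under its middle.
- block_b: Bystander: small pine offcut, 38 x 62 x 30 mm high, loose, near the pot. Origin at the centre of the underside.
Things that resemble listed ones, but are neither listed nor needed, are in the scene too. What is shaped like the knob but turquoise is not meant.

How it is judged (in metres and radians):
On the way, in this order (a step that is already met when the one before it is completed fails the run):
1. the knob is lifted clear of the bench (height (world z) of knob above 0.03 m), for 0.1 s.
2. the knob is keyed fully onto the shaft and the shaft is pressed in, for 2 s without a break (distance between bore_end and shaft_tip below 0.003 m and angle between the x axis of knob and the x axis of shaft_tip, either way round below 0.22 rad and value of joint plunger above 0.003 m and contact force between the fingers and knob above 1 N), for 2 s.
At the end, for the whole second after the job is handed in: Knob fully on the shaft (bore end within 3 mm of the tip, white line within 0.22 rad of the red line, upright within 0.12 rad), shaft pressed in by over 3 mm of its 5 mm, fingers still pressing on or gripping the knob, after 2 s held so without a break (all of step 2 and angle between knob's own z axis and vertical below 0.12 rad); the arm keeps its last pose, push and grip.
It fails at once if a bystander (pot, screwdriver, small offcut by the pot) is shifted by more than 30 mm (distance of any of turned_pot, screwdriver, block_b from where it was at the start of the episode above 0.03 m).
It also fails if it takes over 38 s, if anything falls off the work surface, if the arm or the gripper's body presses on something with over 40 N, if the wrist force passes 120 N, or if a joint passes its speed limit or range.

## Working session

There is one attempt and no reset: what is moved stays moved. The work goes in short steps, each a Python script; the robot and the scene stay as the last script left them, time stands still between calls to the robot, and variables do not carry over. Pictures are saved under pics/ and viewed, at most 10 in all, crops included, and the job is handed in when it is done.

```bash
ls; mkdir -p pics
python3 - <<'E'
from bench import *
import cv2,numpy as np
for n in("top","side"):
    p,d=capture(n); cv2.imwrite(f"pics/{n}0.png",p); np.savez(f"{n}0.npz",p=p,d=d)
    print(n,camera_model(n))
s=get_state();print(s)
E
```

```text
pics
top {'vfov': 54.795327443595916, 'cx': 321.7106765361601, 'cy': 233.53768956570264, 'dist_coeffs': array([-0.11914519,  0.        ,  0.        ,  0.        ,  0.        ]), 'R': array([[-2.13967426e-03, -9.99918235e-01,  1.26073456e-02],
       [-9.87624832e-01,  1.35935266e-04, -1.56834860e-01],
       [ 1.56820322e-01, -1.27869031e-02, -9.87544369e-01]]), 't': array([0.03129846, 0.58709777, 0.94971161])}
side {'vfov': 55.634549409235625, 'cx': 314.60326750749243, 'cy': 230.38427590104365, 'dist_coeffs': array([-0.07145728,  0.        ,  0.        ,  0.        ,  0.        ]), 'R': array([[-0.96360387, -0.26713449,  0.01033152],
       [-0.17153582,  0.58819586, -0.79031708],
       [ 0.20504399, -0.76332483, -0.61261094]]), 't': array([0.55861699, 0.12872504, 0.82345093])}
{'clock': 0.1, 'qpos': array([65.99451015, 29.90812372, -2.08129935, 91.66966625,  1.21548938,
       58.50330892, -6.46204453]), 'dq': array([ 0.01697125, -0.03365422,  0.06247992, -0.06590315, -0.02999627,
       -0.07148934, -0.0332118 ]), 'joint_torque': array([ 3.86070460e-03, -9.28491282e+01,  1.98404521e+00, -3.70531762e+01,
        1.80923537e-02,  5.45684423e-03,  8.35928950e-05]), 'eef_pos': array([ 0.21345619, -0.58710853,  0.2307627 ]), 'tcp_rot': array([-1.79941178e+02,  4.80014102e-03,  1.99839385e+01]), 'force': array([ 0.0893871 , -0.49332731,  0.1993018 ]), 'moment': array([ 0.02541011,  0.00638265, -0.03269642]), 'gripper_force': 0.0, 'width': 0.9985460495623997}
```

View pics/top0.png

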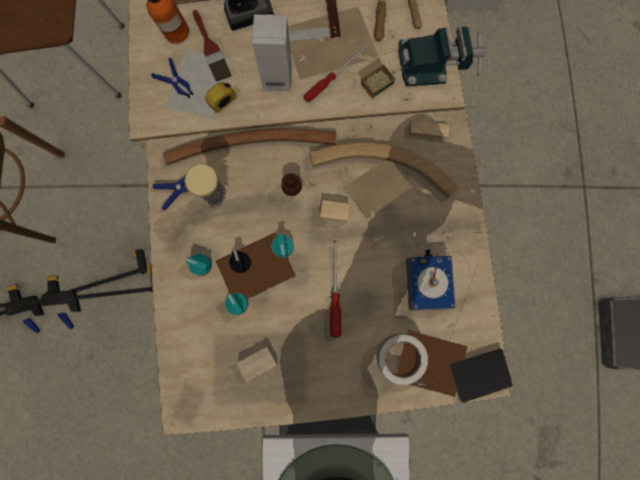

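View pics/side0.png

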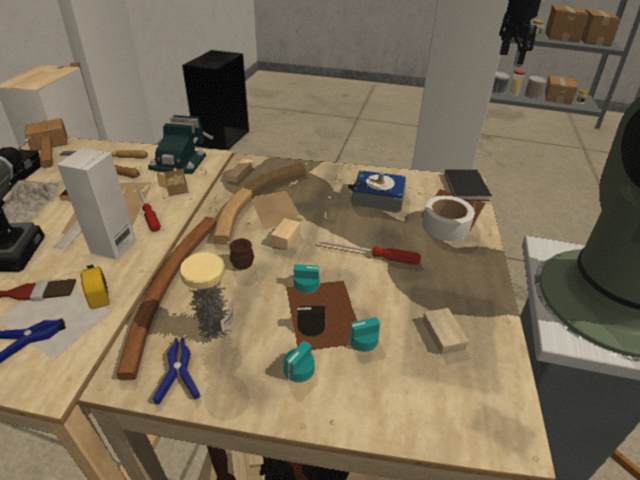

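Candidates: the black knob at top (240,262) / side (311,320), and turquoise ones at top (200,265), (283,245), (236,303). The black one fits: it is the only black knob, with a white line. The control box is at top (431,282), with the screwdriver between them. I'll confirm with an enlarged crop and measure.

```bash
cat > h.py <<'E'
import cv2,numpy as np
from bench import *
def ray(n,uv):
    c=camera_model(n);f=240/np.tan(np.radians(c["vfov"])/2)
    K=np.array([[f,0,c["cx"]],[0,f,c["cy"]],[0,0,1]])
    u=cv2.undistortPoints(np.float64(uv).reshape(-1,1,2),K,c["dist_coeffs"]).reshape(-1,2)
    R=np.array(c["R"]);t=np.array(c["t"])
    return -R.T@t,np.c_[u,np.ones(len(u))],R   # camera centre, rays (camera axes), R
def plane(n,uv,z):
    C,u,R=ray(n,uv);d=u@R
    return C+d*((z-C[2])/d[:,2])[:,None]
def bydepth(n,uv,dep):
    C,u,R=ray(n,uv);return C+(u*np.reshape(dep,(-1,1)))@R
def pix(mask):
    v,u=np.nonzero(mask);return np.c_[u,v]
E
python3 - <<'E'
from h import *
D={n:np.load(n+"0.npz") for n in("top","side")}
T,S=D["top"]["p"],D["side"]["p"]
def crop(p,x,y,w=56,h=44): return cv2.resize(p[y-h//2:y+h//2,x-w//2:x+w//2],(392,296),interpolation=cv2.INTER_CUBIC)
g=lambda a:np.uint8(255*(a/255)**.6)
cv2.imwrite("pics/crop0.png",g(np.vstack([np.hstack([crop(T,240,262),crop(T,431,282,70,54)]),np.hstack([crop(S,311,320),crop(S,380,188,70,54)])])))
def grid(n,x0,x1,y0,y1,st):
    d=D[n]["d"]
    uv=np.array([(u,v) for v in range(y0,y1,st) for u in range(x0,x1,st)])
    P=bydepth(n,uv,d[uv[:,1],uv[:,0]]);return uv,P
for nm,a in(("knob",(224,258,246,280,1)),("box",(400,462,250,315,1))):
    uv,P=grid("top",*a); z=P[:,2]
    print(nm,np.histogram(z,bins=np.arange(-.01,.09,.005)))
    for lo,hi in((.014,.03),(.036,.052),(.06,.08)):
        m=(z>lo)&(z<hi)
        if m.sum()>3:print(lo,hi,m.sum(),P[m].mean(0).round(4),P[m].min(0).round(4),P[m].max(0).round(4),uv[m].mean(0))
hsv=cv2.cvtColor(T,cv2.COLOR_BGR2HSV);H,Sa,V=cv2.split(hsv)
def roi(m,x0,x1,y0,y1):
    o=np.zeros_like(m);o[y0:y1,x0:x1]=m[y0:y1,x0:x1];return o
# white line
gray=T.max(2)
k=pix(roi((gray>100)&(Sa<80),224,258,246,280)); print("white px",k.tolist())
red=roi(((H<8)|(H>172))&(Sa>110)&(V>60),412,455,262,302)
r=pix(red);print("red",r.tolist(),plane("top",r,.0465).round(4)[:,:2].tolist() if len(r) else 0)
w=roi((Sa<70)&(V>110),405,460,255,310);print("white disc",w.sum(),plane("top",pix(w),.0465).mean(0))
b=roi((H>100)&(H<125)&(Sa>120),400,465,250,315);q=plane("top",pix(b),.045)
cs=max(cv2.findContours(np.uint8(b),0,2)[0],key=cv2.contourArea)
print("blue",cv2.minAreaRect(np.float32(plane("top",cs.reshape(-1,2),.045)[:,:2])))
E
```

```text
knob (array([  9, 451, 295,  12,   7,  48, 144,  11,   7,  26, 133,   8,   0,
         0,   0,   0,   0,   0,   0]), array([-0.01 , -0.005,  0.   ,  0.005,  0.01 ,  0.015,  0.02 ,  0.025,
        0.03 ,  0.035,  0.04 ,  0.045,  0.05 ,  0.055,  0.06 ,  0.065,
        0.07 ,  0.075,  0.08 ,  0.085]))
0.014 0.03 204 [0.528  0.2097 0.0216] [0.5056 0.1894 0.0146] [0.5526 0.2338 0.0298] [239.7745098  262.01470588]
0.036 0.052 167 [0.5287 0.21   0.0422] [0.5066 0.1971 0.0375] [0.5521 0.2237 0.0463] [238.07784431 260.76047904]
box (array([  26, 1071,  443,   17,   28,   25,   32,   46,   73,  106, 1264,
        826,   12,    5,    4,   16,   16,    0,    0]), array([-0.01 , -0.005,  0.   ,  0.005,  0.01 ,  0.015,  0.02 ,  0.025,
        0.03 ,  0.035,  0.04 ,  0.045,  0.05 ,  0.055,  0.06 ,  0.065,
        0.07 ,  0.075,  0.08 ,  0.085]))
0.014 0.03 110 [ 0.4986 -0.1717  0.023 ] [ 0.4252 -0.2099  0.014 ] [ 0.5542 -0.1568  0.0299] [414.07272727 275.21818182]
0.036 0.052 2184 [ 0.4814 -0.205   0.0443] [ 0.4247 -0.2536  0.036 ] [ 0.5391 -0.156   0.0518] [431.73809524 282.42765568]
0.06 0.08 36 
[... 686 characters left out ...]
252], [229, 252], [230, 252], [234, 252], [235, 252], [224, 253], [225, 253], [226, 253], [227, 253], [228, 253], [235, 253], [224, 254], [225, 254], [226, 254], [235, 254], [236, 254], [235, 255], [236, 255], [236, 256], [236, 257], [237, 257], [236, 258], [237, 258], [237, 259]]
red [[435, 268], [435, 269], [435, 270], [435, 271], [434, 272], [434, 273], [434, 274], [434, 275]] [[0.5121, -0.2126], [0.5099, -0.2125], [0.5078, -0.2124], [0.5056, -0.2124], [0.5035, -0.2101], [0.5014, -0.21], [0.4992, -0.2099], [0.4971, -0.2099]]
white disc 571 [ 0.47881092 -0.21020173  0.0465    ]
blue ((0.48188653588294983, -0.2045537829399109), (0.10910750925540924, 0.08911192417144775), 1.7721575498580933)
```

View pics/crop0.png

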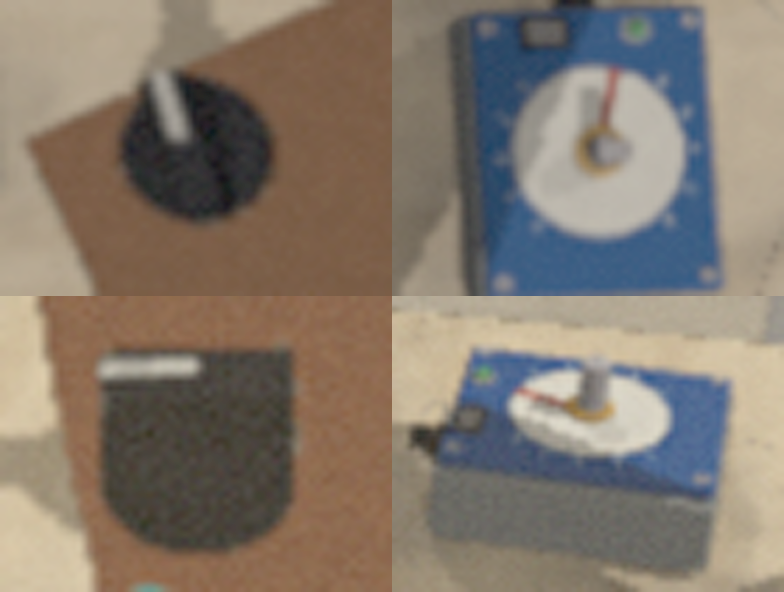

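Crop (enlarged): the black knob at top (240,262) has its white line running up-left from the middle to about (235,252). The dial's red line runs up and slightly right, from (431,282) to about (435,267). The black knob is the one meant. Next I refine both measurements and check IK.

```bash
cat > m.py <<'E'
from h import *
def P2(n,uv,z): return plane(n,uv,z)[:,:2]
def dial(n,p,box):
    x0,x1,y0,y1=box; hsv=cv2.cvtColor(p,cv2.COLOR_BGR2HSV).astype(int);H,S,V=hsv[...,0],hsv[...,1],hsv[...,2]
    m=np.zeros(H.shape,bool);m[y0:y1,x0:x1]=1
    blue=m&(H>95)&(H<125)&(S>110)
    c=max(cv2.findContours(np.uint8(blue),cv2.RETR_EXTERNAL,2)[0],key=cv2.contourArea)
    hull=np.zeros(H.shape,np.uint8);cv2.drawContours(hull,[cv2.convexHull(c)],-1,1,-1)
    w=np.uint8((hull>0)&~blue); 
    w=cv2.morphologyEx(w,cv2.MORPH_OPEN,np.ones((5,5),np.uint8))
    c2=max(cv2.findContours(w,cv2.RETR_EXTERNAL,cv2.CHAIN_APPROX_NONE)[0],key=cv2.contourArea).reshape(-1,2)
    (cx,cy),r=cv2.minEnclosingCircle(np.float32(P2(n,c2,.0465)))
    e=cv2.fitEllipse(np.float32(P2(n,c2,.0465)))
    redness=(p[...,2].astype(float)-p[...,1])
    rm=(hull>0)&m&((H<9)|(H>171))&(S>90)
    r_=pix(rm);R=P2(n,r_,.0465);wt=redness[r_[:,1],r_[:,0]]
    cen=np.array(e[0]);v=R-cen;k=(np.hypot(*v.T)>.012);mv=(wt[k,None]*v[k]).sum(0)
    print(n,"disc",e,"minC",cx,cy,r,"red n",k.sum(),"yaw",np.degrees(np.arctan2(mv[1],mv[0])))
    f=cv2.fitLine(np.float32(R[k]),cv2.DIST_L2,0,.01,.01).ravel();print("  line yaw",np.degrees(np.arctan(f[1]/f[0])))
    return cen
def knob(n,p,d,box,z0=0.):
    x0,x1,y0,y1=box;m=np.zeros(d.shape,bool);m[y0:y1,x0:x1]=1
    uv=pix(m);P=bydepth(n,uv,d[uv[:,1],uv[:,0]]);z=P[:,2]-z0
    t=(z>.036)&(z<.05);Q=P[t,:2]
    print(n,"bar top z",P[t,2].mean(),t.sum(),cv2.minAreaRect(np.float32(Q)))
    ev,V=np.linalg.eigh(np.cov(Q.T));print("  pca yaw",np.degrees(np.arctan(V[1,1]/V[0,1])),"len",np.sqrt(12*ev),Q.mean(0))
    hub=(z>.012)&(z<.052);print("  hub circ",cv2.minEnclosingCircle(np.float32(P[hub,:2])))
    g=p.max(2)[uv[:,1],uv[:,0]];w=uv[t&(g>85)];W=P2(n,w,.044+z0)
    wm=W.mean(0);f=cv2.fitLine(np.float32(W),cv2.DIST_L2,0,.01,.01).ravel()
    print("  white",len(w),wm,"yaw",np.degrees(np.arctan(f[1]/f[0])),W.min(0),W.max(0))
E
python3 - <<'E'
from m import *
D={n:np.load(n+"0.npz") for n in("top","side")}
for n,b in(("top",(404,460,252,312)),("side",(345,412,166,210))):
    try: dial(n,D[n]["p"],b)
    except Exception as e: print(n,e)
for n,b in(("top",(222,260,244,282)),("side",(292,332,300,345))):
    knob(n,D[n]["p"],D[n]["d"],b)
p,d=D["side"]["p"],D["side"]["d"]
uv=np.array([(u,v) for v in range(160,200) for u in range(355,410)]);P=bydepth("side",uv,d[uv[:,1],uv[:,0]])
t=(P[:,2]>.058)&(P[:,2]<.08);print("side shaft",t.sum(),P[t].mean(0),P[t].min(0),P[t].max(0))
for k,pos in(("pick",[.529,.21]),("place",[.481,-.205])):
    for y in((20,200) if k=="pick" else (-11,169)):
        for z in(.03,.16): print(k,y,z,inverse_kinematics(pos+[z],[180,0,y]))
E
```

```text
top disc ((0.4816744923591614, -0.2059306502342224), (0.06760180741548538, 0.06888376176357269), 18.1673641204834) minC 0.4819425046443939 -0.20646120607852936 0.03644361346960068 red n 12 yaw -12.997528422299144
  line yaw -13.557616
side disc ((0.48106393218040466, -0.2084343582391739), (0.06622646003961563, 0.07508862018585205), 0.4200610816478729) minC 0.48404696583747864 -0.20917987823486328 0.039821330457925797 red n 7 yaw -14.59471884520312
  line yaw -20.917484
top bar top z 0.04215311441876717 167 ((0.5286629796028137, 0.21020083129405975), (0.046379074454307556, 0.016165725886821747), 18.585796356201172)
  pca yaw 18.58231758018651 len [0.01663426 0.04645517] [0.52872454 0.2100042 ]
  hub circ ((0.5287299752235413, 0.21030905842781067), 0.02420496940612793)
  white 20 [0.54102039 0.21532642] yaw 18.66985 [0.53229628 0.21209247] [0.54954122 0.21899512]
side bar top z 0.042111269459065195 289 ((0.5170056819915771, 0.24158644676208496), (0.046096429228782654, 0.08115266263484955), 19.867141723632812)
  pca yaw -86.33801679131544 len [0.04316057 0.07601864] [0.52686797 0.220602
[... 484 characters left out ...]
51565   22.9434817
   50.98486381 -117.87575428]
pick 200 0.03 [ 12.24614497  57.0197374  -61.6432606  105.62113605  60.54095666
  57.97512179  33.80819155]
pick 200 0.16 [ 12.76219746  42.82574041 -61.34485453 102.05762402  42.58041534
  61.83629687  46.00418809]
place -11 0.03 [ 16.95590806  38.64513326  -0.50017477 114.6899215    0.69596628
  26.66770541 -85.05668538]
place -11 0.16 [ 18.58290705  26.09559872  -2.63652853 110.88335881   1.69830839
  43.0575639  -86.02624992]
place 169 0.03 [ 39.82225478  41.89256872 -31.90107097 113.47982295  37.67912952
  35.26083346  61.72477179]
place 169 0.16 [ 46.02475599  30.64818639 -39.84080001 109.4739264   25.63359196
  49.01739818  71.88456233]
```

Checks: the bar measures 46.4 x 16.2 mm, the hub radius is 24.2 mm, and the disc is 68 mm across, all as specified. Knob: (0.5287, 0.2102), yaw 18.6°. Shaft: about (0.4815, -0.2055), yaw -12.5°. Now I pick it up.

```bash
python3 - <<'E'
from m import *
o=[180,0,18.6]
open_jaws()
move_ptp([.5287,.2102,.16],o); print(get_state()["clock"])
print(movel([.5287,.2102,.027],.1,contact_N=8), get_state()["eef_pos"],get_state()["force"])
close(60); s=get_state();print(s["clock"],s["width"],s["gripper_force"],s["eef_pos"],s["force"])
movel([.5287,.2102,.16],.12); s=get_state();print(s["clock"],s["width"],s["gripper_force"],s["force"])
move_ptp([.4815,-.2055,.16],[180,0,-12.5]); s=get_state();print(s["clock"],s["width"],s["gripper_force"],s["eef_pos"],s["tcp_rot"],s["force"])
for n in("top","side"):
    p,d=capture(n); cv2.imwrite(f"pics/{n}1.png",p); np.savez(f"{n}1.npz",p=p,d=d)
E
python3 - <<'E'
import cv2,numpy as np
a=cv2.imread("pics/top1.png")[190:330,350:530];b=cv2.imread("pics/side1.png")[90:230,300:480]
im=np.hstack([cv2.resize(x,(400,311),interpolation=2) for x in(a,b)])
cv2.imwrite("pics/c1.png",np.uint8(255*(im/255)**.6))
E
```

```text
3.3333
False [0.52901708 0.21030923 0.027542  ] [0.1589909  0.93225266 0.08238019]
5.4667 0.17457076092517856 59.30100381374359 [0.52876413 0.21022016 0.02722078] [-1.0535592  -0.31755441  6.21334573]
6.725 0.1669764295639323 58.48159611225128 [-0.44230753  0.07169351 -1.80714411]
8.2667 0.1703019071536977 58.48198413848877 [ 0.48211224 -0.2042599   0.16000994] [-1.79968129e+02 -1.12851182e-02 -1.23768137e+01] [ 0.3592166   0.49161576 -0.90389743]
```

View pics/c1.png

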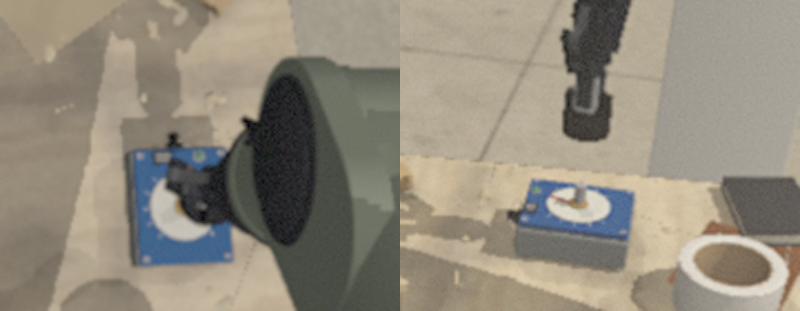

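The knob is held upright in the gripper (side crop, (587,115)) above the dial at (578,205), and the box has not moved. I descend now with a contact guard.

Run:
```python
from m import *
o=[180,0,-12.5]
movel([.4815,-.2055,.106],.1,ori=o); dwell(.2); s=get_state();print(s["clock"],s["eef_pos"],s["tcp_rot"],s["force"])
for z in(.094,.088,.082):
    r=movel([.4815,-.2055,z],.03,contact_N=6); s=get_state();print(z,r,s["clock"],s["eef_pos"].round(4),s["force"].round(2),s["moment"].round(3),s["width"])
    if r: break
```

```text
9.2583 [ 0.4817684  -0.205652    0.10656233] [ 1.79986769e+02 -5.26211458e-02 -1.25040493e+01] [ 0.05775825 -0.38104719 -0.36415536]
0.094 False 9.8083 [ 0.4815 -0.2057  0.094 ] [ 0.   -2.13  4.57] [-0.423  0.196 -0.027] 0.1688631744640882
0.088 False 10.1583 [ 0.4812 -0.2061  0.0876] [ 0.82 -5.52 -3.7 ] [-1.311 -0.161  0.033] 0.1705282986018629
0.082 True 10.3667 [ 0.4811 -0.2064  0.0842] [ 0.09 -1.79 -1.69] [-0.456 -0.14  -0.026] 0.1670579650905322
```

Run:
```python
from m import *
for z in(.082,.080,.078,.0765,.075,.074):
    r=movel([.4811,-.2068,z],.02,contact_N=15); dwell(.15); s=get_state();print(z,r,s["clock"],s["eef_pos"].round(4),s["force"].round(2),s["moment"].round(3),round(s["width"],3))
    if s["force"][2]>14: break
p,d=capture("side"); cv2.imwrite("pics/side2.png",p)
im=cv2.resize(p[130:230,320:450],(780,600),interpolation=2);cv2.imwrite("pics/c2.png",np.uint8(255*(im/255)**.6))
```

```text
0.082 False 10.8167 [ 0.4811 -0.2067  0.0821] [ 0.72 -0.56  0.22] [ 0.024 -0.022  0.035] 0.174
0.08 False 11.2167 [ 0.4813 -0.2068  0.0802] [ 0.64 -0.93  2.93] [-0.022 -0.149 -0.059] 0.172
0.078 False 11.6167 [ 0.4813 -0.2068  0.0782] [0.39 0.76 6.25] [-0.044 -0.084 -0.059] 0.169
0.0765 False 12.0167 [ 0.4813 -0.2068  0.0767] [-0.38  0.51  7.81] [ 0.004  0.017 -0.017] 0.173
0.075 False 12.4167 [ 0.4814 -0.2068  0.0753] [-0.24  0.43  8.64] [ 0.048  0.082 -0.031] 0.172
0.074 False 12.8167 [ 0.4815 -0.2069  0.0748] [-3.84  1.55 21.56] [0.239 0.864 0.009] 0.171
```

View pics/c2.png

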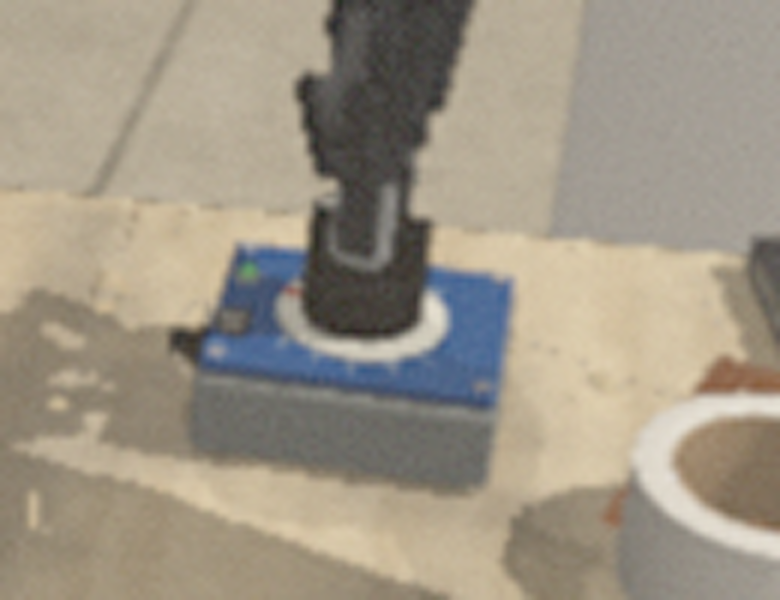

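The knob's hub sits just above the white dial (crop (365,320)), with the red line showing at (292,292). Spring force began at TCP z≈0.080 and the hard stop came at ≈0.075, matching the 5 mm travel. I hold the press and hand in.

Run:
```python
from bench import *
dwell(3); s=get_state();print(s["clock"],s["eef_pos"],s["force"],s["gripper_force"])
if 8<s["force"][2]<60 and s["eef_pos"][2]<.0762: print(sign_off())
```

```text
15.8667 [ 0.48147634 -0.20691206  0.07481012] [-3.05047916  0.8238151  22.24813034] 62.067121267318726
the job is handed in; nothing more can be done
None
```

The knob is keyed fully onto the shaft and pressed to about the end of its 5 mm travel, held there for 3 s at about 22 N, and handed in at 15.9 s still gripped and pressing; the judge's verdict was not shown.

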